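# Set the slicer's feed guide and screw it tight

### The arm

A 6-joint arm with a two-finger parallel gripper is mounted at the origin on the work surface. World frame = base frame: x ahead of the robot, y to its left, z up, the work surface at z = 0. Lengths are in m, angles in degrees, forces in N, time in s.
With the tool pointing down it reaches from about 0.3 to 0.85 m from the base axis. Payload 5.4 kg.
Tool frame: the origin (TCP) lies on the centre line of the jaws, within the pads' length; the fingertips stand 17 mm ahead of it and the grasp point (between the pads) lies 2 mm behind it; z points along the fingers, y is the direction in which the jaws open and shut (so a half turn about z gives the same grasp; the last joint's range is limited). The gripper opens to 85 mm and grips with 20 to 120 N. Pads are 22 mm wide; open, the fingers measure 114 mm over their backs; the gripper's body (76 mm by 85 mm) begins 54 mm behind the grasp point. The pads swing forward as they close: fully open they stand 13 mm farther back than shut.
Start: joints at [-81.423, 9.076, 91.501, -0, 79.423, -12.038], TCP at [0.202, -0.538, 0.248] pointing down, gripper open.
Joint ranges: [-166.64, 166.64], [-54.1, 131.32], [10.49, 154.53], [-73.88, 253.88], [9.74, 151.15], [-171.62, 171.62]. Speed limits (degrees/s): [147.25, 147.25, 180, 180, 180, 180].

### API

Orientations are given as a 3x3 rotation matrix whose columns are the frame's x, y, z axes.
In Python, from cell import get_state, snapshot, camera_model, sign_off, find_in, pinpoint gives the robot as it stands.
- The arm moves only by the tool move_arm, never from a script. Its argument "deltas" is text: rows parted by semicolons, each of 4 numbers parted by spaces: the shift along the tool's x, y, z in units of 40 mm (1.0 is 40 mm), then the turn about the tool's z in rad. A call has exactly 5 rows; each row shifts and turns the commanded pose from where the row before left it, along the tool's axes as they then stand; what a row does not reach is not made up. A row lasts 1/10 s, in which the tool goes at most 50 mm and 8.59 degrees, less where a joint would pass 70% of its speed; a pose out of reach is approached as far as the arm can. A call is refused whole if a number of a shift passes 1 or a number of a turn 0.15, either way. A call with a gripper value outside its range is refused whole. "fingers" is the finger opening in mm, from 0 to 85.4, set as the call begins (left out, the last holds). The fingers move at their own pace and stop on an object; "grip_force" is the grip in N (left out, the last holds). Time passes only in rows, so rows that do not move let the fingers close, or fill a call up. It gives the time, the measured TCP pose, the force and the opening at its end, in the units of the state.
- get_state(): the state, without advancing time (a new reading comes with each control period).
- snapshot(name): name is "scene" or "side" or "wrist"; returns the picture (480x640x3 uint8, red, green, blue); there is no depth.
- camera_model(name): a dict with "intrinsics" (3x3 intrinsics, pixels), "cam_to_world" (4x4, takes a point from camera to world coordinates). Camera axes: x right, y down, z forward; pixel columns grow to the right and rows downward; lengths in m; the calibration is good to about 2 mm. The wrist camera is an equidistant fisheye: a pixel r from the principal point sees the ray r / f radians off the axis. A picture is of the moment at which its call begins: read the wrist's pose just before it. camera_model takes no time and is no camera call; for the wrist camera it gives the pose at the moment of the call.
- sign_off(): hands the job in, once; it reports no verdict.
Trained networks look in the newest picture that a camera, given by its name, has taken for a name from the list of things; names that differ only in an ending like _2 or _b are one class to them, and where a whole thing is asked for, a point or a joint stands for the part that bears it (a point fixed in the world has none). Each returns a list of dicts, best first, with "conf" (0 to 1); they miss things now and then, are a little off and sometimes report something else, mostly with a low value. They report only what shows in the picture. A call takes as long as a camera call.
- find_in(camera, target): "position" ([x, y, z] in m, in the coordinates of the camera as it stood for that picture, good to about 4 mm: the middle of the surface that is visible of it).
- pinpoint(camera, target): "position" ([x, y, z] in m, in the coordinates of the camera as it stood for that picture, good to about 4 mm: a listed point, or the origin of a listed thing).
The state is a dict: "t": time; "joint_positions": joint angles; "dq": joint speeds; "tau": joint torques, N m; "tcp_pos": TCP position; "tool_rot": TCP orientation; "wrist_force": force on the tool from outside, world axes, zero at the start; "ft_torque": the same for the moment, N m; "width": finger opening in m.
Only numpy, scipy, OpenCV 4.12 (cv2) and the standard library are available. Lean on these libraries where they do the work, as an engineer would, in place of code of your own. Each camera call takes 0.05 s, during which the arm holds its last target.

### The job

Set up the vegetable slicer: with the fingertips, push its loose purple feed guide fully home against the two stop pegs, and then turn the orange wing screw clockwise (seen from above) by pushing on its wings, stroke after stroke, until it is tight at its end stop. The screw is turned only once the guide is home. Only push: do not take the guide or the screw between the fingers, and leave the other things lying or standing where they are.

Things in the scene. Friction and masses are not known exactly. Their poses are not given: they have to be found in the camera images.
- slicer: Vegetable slicer fixed to the table: white bed, 200 mm (its x) by 340 mm (its y), with a flat steel deck 33 mm above the table. Origin: centre of its underside, on the table; z up. In its frame the wing screw's upright axis is at x 0, y +60 mm, and the guide slides along y, home being towards +y, the screw's side.
- guide (a joint): Slide of the purple feed guide along the slicer's y axis, in m: 0 is farthest from the screw, 0.070 is fully home against both stop pegs (a hard stop). Starts between 0 and 0.03. Drag about 2 N, and it stays where it is left.
- guide_mid (a point): Centre of the guide's upright purple wall: 160 mm long (x), 8 mm thick (y), 45 mm tall; this point is 56 mm and the wall's top 79 mm above the table. Axes as the slicer's. Push its -y face, which looks away from the screw and has free deck before it, towards +y. A flat slotted strip 42 mm wide, 3 mm thick runs from the wall along the deck under the screw.
- wing_screw (a joint): Turn of the wing screw in rad, growing clockwise seen from above. 7.85 (a turn and a quarter) is tight (a hard end stop). Starts between 0 and 1.3. Turns with a light drag of about 0.03 N m and stays where it is left; it does not rise or sink.
- screw_mid (a point): Point on the screw's upright axis at mid-height of its wings, 59 mm above the table. x axis along the two orange wings, turning with them; z up. The wings are upright plates 8 mm thick, from the 22 mm wide hub out to 42 mm from the axis (84 mm over both), 46 to 72 mm above the table. Except under the guard arm they can be reached from above all round.
- wing_tip (a point): Middle of the outer end of one wing (the one on the screw's +x side), 42 mm from the screw's axis, 59 mm above the table.
- stop_mid (a point): Point on the deck midway between the two dark stop pegs (16 mm thick, 25 mm tall), which stand 55 mm to either side of it along the slicer's x; in the slicer's frame at x 0, y -28 mm, 33 mm above the table.
- guard_tip (a point): Top of the free end of a fixed aluminium guard arm over one side of the screw; in the slicer's frame at x 0, y +78 mm, 87 mm above the table. The arm is 14 mm wide (x) and 8 mm thick and runs from here 66 mm along the slicer's +y to two legs at x -36 and +36, y +137. The wings pass beneath it; fingers from above cannot, so turn in repeated strokes on the other sides.
- pusher: Small black food pusher, 42 mm wide, 48 mm tall, standing on the slicer's deck near its -y end; origin at its foot. Leave alone.
- insert: Spare comb insert, grey with steel teeth, 22 by 70 mm, 14 mm tall, lying on the deck near its +x edge; origin at its underside. Leave alone.
- cabbage: Half cabbage, green, 150 mm wide, 73 mm tall, cut face down on the purple board; origin at its underside. Leave alone.
- bowl: Steel bowl, 190 mm wide, 80 mm tall; origin at its foot. Leave alone.
- jar: Amber jar with green cap, 60 mm wide, 100 mm tall; origin at its foot. Leave alone.
- mug: White mug, 76 mm wide, 90 mm tall; origin at its foot. Leave alone.
- spatula: Spatula lying on the table between the robot and the purple board. Leave alone.

How it is judged:
By the outcome, as a careful person would: the job done as asked, in the order asked, and still so for the second after the job is handed in, with the robot touching nothing.
It also fails if it takes over 58 s, if anything falls off the work surface, if the arm or the gripper's body presses on something with over 40 N, if the wrist force passes 120 N, or if a joint passes its speed limit or range.

## Working session

There is one attempt and no reset: what is moved stays moved. The work goes in short steps, Python scripts to look and compute and a tool call to move; the robot and the scene stay as the last step left them, time stands still between calls to the robot, and variables do not carry over. Pictures are saved under pics/ and viewed, and the job is handed in when it is done.

Besides the shell and the picture viewer there is one more tool, called after "Emit:" by a JSON object that holds its "method" and its "body". move_arm: Moves the arm, as the interface text tells. Its arguments: {"type":"object","properties":{"deltas":{"type":"string"},"fingers":{"type":"number"},"grip_force":{"type":"number"}},"required":["deltas"]}

```bash
ls; mkdir -p pics
cat > h.py <<'E'
import numpy as np, cv2
from cell import *
def snap(n,f):
    im=snapshot(n); cv2.imwrite('pics/'+f,im[:,:,::-1]); return im
def pp(cam,t,fn=pinpoint):
    M=np.array(camera_model(cam)['cam_to_world'])
    for d in fn(cam,t)[:2]:
        print(cam,t,round(d['conf'],2),np.round(M[:3,:3]@np.array(d['position'])+M[:3,3],4))
E
python3 - <<'E'
from h import *
s=get_state(); print(s)
snap('scene','a.png'); snap('side','b.png')
for c in ['scene','side']:
    for t in ['slicer','guide_mid','screw_mid','wing_tip','stop_mid','guard_tip']: pp(c,t)
print(get_state()['t'])
E
```

```text
pics
{'t': 0.0, 'joint_positions': array([-8.14240042e+01,  9.11293756e+00,  9.15737191e+01,  1.20034773e-03,
        7.94247420e+01, -1.20391599e+01]), 'dq': array([-0.02084809, -0.00044307, -0.06108004,  0.03562004, -0.04802384,
       -0.05448351]), 'tau': array([-1.57855051e-03, -3.96004879e+01, -3.31422186e+01, -3.10017485e-04,
        8.60146014e-03, -2.59134470e-05]), 'tcp_pos': array([ 0.20233547, -0.53759807,  0.24730056]), 'tool_rot': array([[ 9.35967854e-01,  3.52085365e-01, -2.69568202e-04],
       [ 3.52085211e-01, -9.35965970e-01,  1.92560506e-03],
       [ 4.25670699e-04, -1.89721542e-03, -9.99998110e-01]]), 'wrist_force': array([-0.33977631,  0.70509912,  0.30621528]), 'ft_torque': array([-0.05083952,  0.00635241,  0.00138388]), 'width': 0.08544660240241612}
scene slicer 0.81 [ 0.5633 -0.0617 -0.0028]
scene slicer 0.48 [ 0.5601 -0.0923  0.0314]
scene guide_mid 0.62 [ 0.5359 -0.1629  0.0544]
scene guide_mid 0.5 [ 0.3969 -0.3653 -0.0044]
scene screw_mid 0.7 [ 0.5862 -0.0063  0.0604]
scene wing_tip 0.53 [ 0.6018 -0.0475  0.0558]
scene stop_mid 0.76 [ 0.5529 -0.0923  0.0289]
scene guard_tip 0.72 [0.593  0.0086 0.0842]
side slicer 0.66 [ 0.5676 -0.0688  0.0027]
side guide_mid 0.65 [ 0.5291 -0.1705  0.0589]
side screw_mid 0.58 [ 0.5799 -0.0076  0.0571]
side wing_tip 0.52 [ 0.5983 -0.0511  0.0586]
side stop_mid 0.93 [ 0.5537 -0.097   0.0374]
side stop_mid 0.57 [0.5964 0.4658 0.014 ]
side guard_tip 0.69 [ 0.5786 -0.2253  0.0335]
side guard_tip 0.59 [0.5864 0.0045 0.093 ]
0.7
```

View pics/a.png

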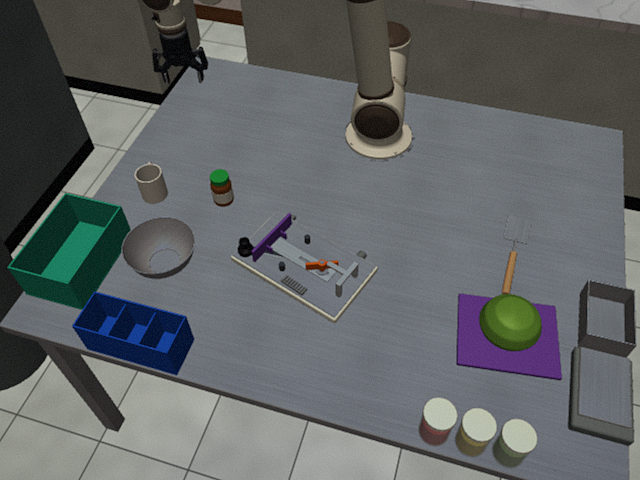

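View pics/b.png

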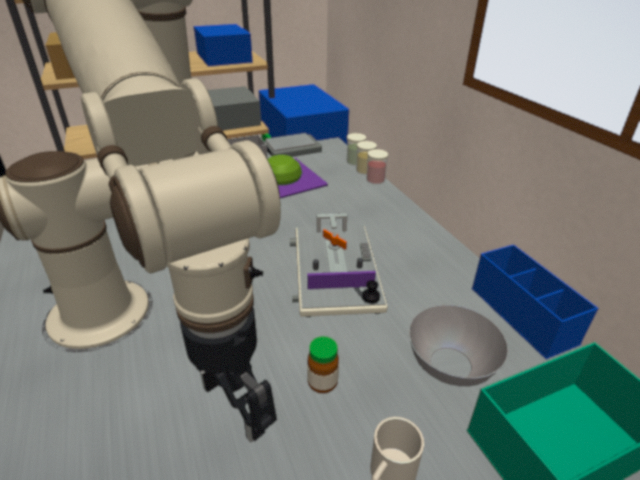

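Emit:
{"method": "move_arm", "body": {"deltas": "0.8 -0.5 0 0.13; 0.8 -0.5 0 0.13; 0.8 -0.6 0 0.13; 0.7 -0.7 0 0.13; 0.6 -0.8 0 0.13", "fingers": 0}}

```text
t: 1.2
tcp_pos: [0.34, -0.3983, 0.2485]
tool_rot: [[0.957, -0.292, 0.0], [-0.292, -0.957, -0.0], [0.0, 0.0, -1.0]]
wrist_force: [0.8, -0.0, -0.3]
width: 0.0124
```

```bash
cat >> h.py <<'E'
def to(w):
    s=get_state(); R=np.array(s['tool_rot']); d=R.T@(np.array(w)-s['tcp_pos'])/0.04
    x=R[:,0]; print('t',round(s['t'],2),'tcp',np.round(s['tcp_pos'],4),'ang x',round(np.degrees(np.arctan2(x[1],x[0])),2),'units',np.round(d,3),'F',np.round(s['wrist_force'],1))
E
python3 - <<'E'
from h import *
to([0.50,-0.2,0.25])
E
```

```text
t 1.2 tcp [ 0.34   -0.3983  0.2485] ang x -16.96 units [ 2.381 -5.91  -0.039] F [ 0.8 -0.  -0.3]
```

Emit:
{"method": "move_arm", "body": {"deltas": "0.5 -0.95 0 0; 0.5 -0.95 0 0; 0.5 -0.95 0 0; 0.5 -0.95 0 0; 0.4 -0.95 0 0"}}

```text
t: 1.7
tcp_pos: [0.4866, -0.2435, 0.2485]
tool_rot: [[0.958, -0.286, 0.001], [-0.286, -0.958, -0.0], [0.001, 0.0, -1.0]]
wrist_force: [0.4, -0.2, -0.8]
width: 0.0
```

Run:
```python
from h import *
to([0.50,-0.2,0.25])
snap('wrist','c.png'); print(camera_model('wrist')['intrinsics'])
for t in ['slicer','guide_mid','screw_mid','wing_tip','stop_mid','guard_tip','pusher','insert']: pp('wrist',t)
```

```text
t 1.7 tcp [ 0.4866 -0.2435  0.2485] ang x -16.62 units [ 0.01  -1.138 -0.037] F [ 0.4 -0.2 -0.8]
[[371.64829954   0.         318.47182672]
 [  0.         371.64829954 241.56330947]
 [  0.           0.           1.        ]]
wrist slicer 0.79 [ 0.5669 -0.0623 -0.0029]
wrist slicer 0.52 [ 0.6506 -0.0614  0.0328]
wrist guide_mid 0.86 [ 0.5321 -0.1642  0.057 ]
wrist screw_mid 0.61 [ 0.5844 -0.0145  0.0585]
wrist wing_tip 0.86 [ 0.5971 -0.0546  0.0589]
wrist stop_mid 0.68 [ 0.5522 -0.0983  0.0312]
wrist pusher 0.86 [ 0.5767 -0.2282  0.0328]
wrist pusher 0.41 [ 0.5984 -0.0541  0.0564]
wrist insert 0.82 [ 0.6452 -0.0711  0.0343]
```

View pics/c.png

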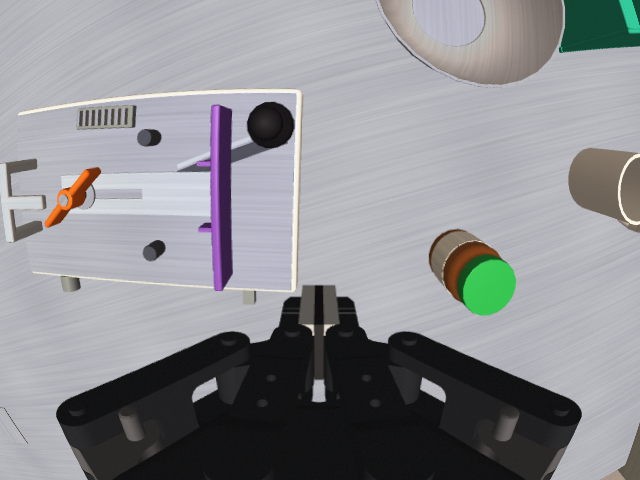

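```bash
cat > fit.py <<'E'
import numpy as np
L={'o':(0,0),'s':(0,.06),'p':(0,-.028),'g':(0,.078)}
W=[('o',.5633,-.0617),('o',.5676,-.0688),('o',.5669,-.0623),('s',.5862,-.0063),('s',.5799,-.0076),('s',.5844,-.0145),('p',.5529,-.0923),('p',.5537,-.097),('p',.5522,-.0983),('g',.593,.0086),('g',.5864,.0045)]
A=np.array([L[w[0]] for w in W]);B=np.array([w[1:] for w in W])
a=A-A.mean(0);b=B-B.mean(0)
U,S,V=np.linalg.svd(a.T@b);R=(U@np.diag([1,np.linalg.det(U@V)])@V).T
t=B.mean(0)-R@A.mean(0)
print(np.degrees(np.arctan2(R[1,0],R[0,0])),t)
E
python3 - <<'E'
from h import *
from fit import R,t
G=np.mean([[.5359,-.1629],[.5291,-.1705],[.5321,-.1642]],0)
print('guide',R.T@(G-t),'tip',R.T@(np.array([.599,-.0511])-t),'push',R.T@(np.array([.5767,-.2282])-t),'ins',R.T@(np.array([.6452,-.0711])-t))
print('screw',R@[0,.06]+t)
# own pixel check: fisheye rays at c.png
M=np.array(camera_model('wrist')['cam_to_world']);K=np.array(camera_model('wrist')['intrinsics'])
def ray(u,v,z):
    d=np.array([u-K[0,2],v-K[1,2]]);r=np.hypot(*d);th=r/K[0,0]
    c=np.r_[np.sin(th)*d/r,np.cos(th)];w=M[:3,:3]@c
    return (M[:3,3]+w*(z-M[2,3])/w[2])
print('cam',M[:3,3])
for n,u,v,z in [('deck corner',300,91,.033),('deck corner2',295,290,.033),('peg top',146,138,.058),('peg top2',150,253,.058),('walltop+x',214,106,.079),('walltop-x',220,289,.079),('wing+',95,172,.072),('wing-',50,222,.072),('hub',67,200,.072)]:
    w=ray(u,v,z)[:2];print(n,np.round(w,4),np.round(R.T@(w-t),4))
print(get_state()['joint_positions'])
P=R@[-.03,-.155]+t; to([*P,.2])
E
```

```text
-19.302248968065733 [ 0.56392737 -0.06668496]
guide [ 0.00299805 -0.10403894] tip [0.0279495  0.02630221] push [ 0.06544369 -0.14821394] ins [0.07816353 0.02269792]
screw [ 0.58376045 -0.01005768]
cam [ 0.54882644 -0.26499732  0.3737276 ]
deck corner [ 0.5983 -0.2627] [ 0.0973 -0.1736]
deck corner2 [ 0.4177 -0.2015] [-0.0935 -0.1756]
peg top [ 0.6028 -0.1191] [ 0.0541 -0.0366]
peg top2 [ 0.5008 -0.0827] [-0.0543 -0.036 ]
walltop+x [ 0.6026 -0.1941] [ 0.0786 -0.1075]
walltop-x [ 0.4544 -0.1465] [-0.077  -0.1115]
wing+ [ 0.5917 -0.0636] [0.0252 0.0121]
wing- [0.5667 0.0126] [-0.0236  0.0757]
hub [ 0.5791 -0.02  ] [-0.0011  0.0491]
[-3.96329850e+01  4.41713880e+00  9.65798309e+01 -8.42104153e-03
  7.90034622e+01  6.71018725e+01]
t 2.15 tcp [ 0.4847 -0.2459  0.2483] ang x -16.73 units [-0.317 -1.022  1.208] F [ 1.2 -0.6  0. ]
```

Emit:
{"method": "move_arm", "body": {"deltas": "0 0 0.25 -0.149; 0 0 0.25 -0.149; 0 0 0.25 -0.149; 0 0 0.25 -0.149; 0 0 0.25 -0.149"}}

```text
t: 2.65
tcp_pos: [0.4848, -0.2457, 0.1979]
tool_rot: [[0.896, 0.443, -0.0], [0.443, -0.896, -0.0], [-0.0, 0.0, -1.0]]
wrist_force: [0.9, -0.7, -0.7]
width: 0.0001
```

Emit:
{"method": "move_arm", "body": {"deltas": "0 0 0.25 -0.149; 0 0 0.25 -0.149; 0 0 0.25 -0.149; 0 0 0.25 -0.149; 0 0 0.25 -0.149"}}

```text
t: 3.15
tcp_pos: [0.4849, -0.2457, 0.148]
tool_rot: [[0.358, 0.934, 0.0], [0.934, -0.358, -0.0], [-0.0, 0.0, -1.0]]
wrist_force: [0.6, -0.4, -0.8]
width: -0.0001
```

Run:
```python
from h import *
from fit import R,t
P=R@[-.03,-.155]+t; to([*P,.065])
```

```text
-19.302248968065733 [ 0.56392737 -0.06668496]
t 3.15 tcp [ 0.4849 -0.2457  0.148 ] ang x 69.0 units [ 0.992 -0.394  2.074] F [ 0.6 -0.4 -0.8]
```

Emit:
{"method": "move_arm", "body": {"deltas": "0.3 -0.1 0.3 0.0; 0.3 -0.1 0.5 0; 0.2 -0.1 0.5 0; 0.1 -0.1 0.5 0; 0 0 0.25 0"}}

```text
t: 3.65
tcp_pos: [0.4819, -0.2037, 0.0641]
tool_rot: [[0.365, 0.931, -0.003], [0.931, -0.365, 0.003], [0.001, -0.004, -1.0]]
wrist_force: [1.0, -0.6, -0.2]
width: -0.0001
```

Run:
```python
from h import *
from fit import R,t
P=R@[-.03,-.155]+t; to([*P,.065])
snap('side','d.png');snap('scene','d2.png'); snap('wrist','d3.png')
i=cv2.imread('pics/d.png')[180:330,220:440]; cv2.imwrite('pics/dz.png',cv2.resize(i,None,fx=3.4,fy=3.4,interpolation=cv2.INTER_CUBIC))
```

```text
-19.302248968065733 [ 0.56392737 -0.06668496]
t 3.65 tcp [ 0.4819 -0.2037  0.0641] ang x 68.57 units [ 0.037  0.052 -0.023] F [ 1.  -0.6 -0.2]
```

View pics/dz.png

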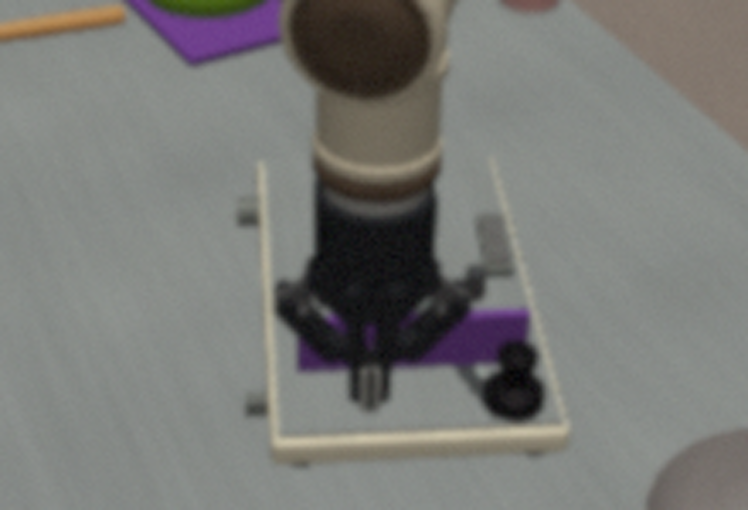

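View pics/d3.png

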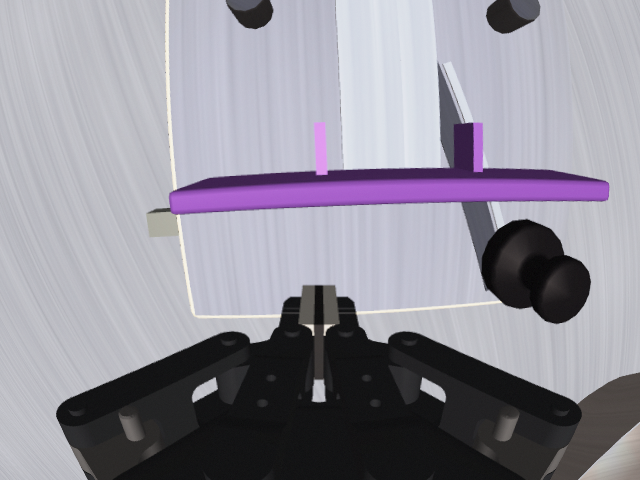

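Emit:
{"method": "move_arm", "body": {"deltas": "0.3 0 0 -0.02; 0.3 0 0 -0.02; 0.3 0 0 0; 0.35 0 0 0; 0.35 0 0 0"}}

```text
t: 4.3
tcp_pos: [0.5059, -0.1446, 0.0671]
tool_rot: [[0.325, 0.946, 0.001], [0.946, -0.325, -0.001], [-0.001, 0.002, -1.0]]
wrist_force: [-0.3, -3.2, 2.1]
width: -0.0002
```

Emit:
{"method": "move_arm", "body": {"deltas": "0.15 0 0 0; 0.15 0 0 0; 0.1 0 0 0; 0.05 0 0 0; 0 0 0 0"}}

```text
t: 4.8
tcp_pos: [0.5106, -0.1278, 0.066]
tool_rot: [[0.325, 0.946, -0.001], [0.946, -0.325, 0.001], [0.001, -0.001, -1.0]]
wrist_force: [0.3, -0.1, -0.4]
width: -0.0
```

Run:
```python
from h import *
from fit import R,t
P=R@[-.03,-.055]+t; to([*P,.065])
snap('wrist','e.png')
pp('wrist','guide_mid'); pp('wrist','stop_mid')
snap('scene','e2.png');pp('scene','guide_mid')
```

```text
-19.302248968065733 [ 0.56392737 -0.06668496]
t 4.8 tcp [ 0.5106 -0.1278  0.066 ] ang x 71.02 units [0.507 0.006 0.026] F [ 0.3 -0.1 -0.4]
wrist guide_mid 0.88 [ 0.5457 -0.1228  0.0532]
wrist stop_mid 0.6 [ 0.5559 -0.0983  0.0324]
```

View pics/e.png

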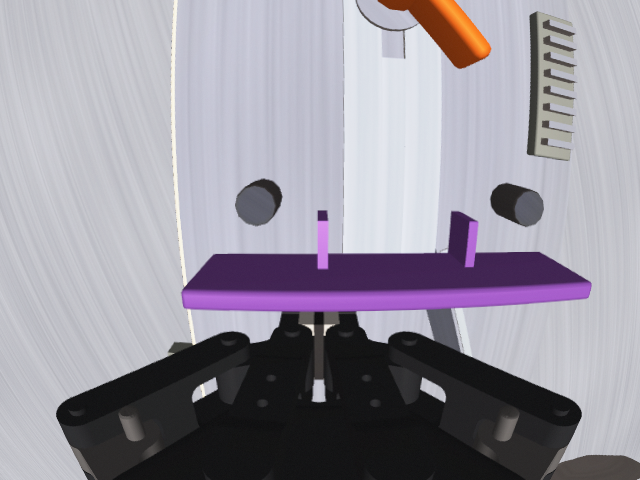

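Emit:
{"method": "move_arm", "body": {"deltas": "0.12 0 0 0; 0.12 0 0 0; 0.1 0 0 0; 0.05 0 0 0; 0 0 0 0"}}

```text
t: 5.55
tcp_pos: [0.5161, -0.1129, 0.0663]
tool_rot: [[0.325, 0.946, 0.0], [0.946, -0.325, 0.001], [0.001, -0.0, -1.0]]
wrist_force: [0.3, 0.1, 0.3]
width: -0.0
```

Emit:
{"method": "move_arm", "body": {"deltas": "0.06 0 0 0; 0.06 0 0 0; 0.06 0 0 0; 0.03 0 0 0; 0 0 0 0"}}

```text
t: 6.05
tcp_pos: [0.5167, -0.1114, 0.0665]
tool_rot: [[0.323, 0.946, -0.005], [0.946, -0.323, -0.011], [-0.012, -0.001, -1.0]]
wrist_force: [-13.1, -26.6, -0.0]
width: 0.0003
```

Run:
```python
from h import *
from fit import R,t
print(R.T@(get_state()['tcp_pos'][:2]-t))
snap('wrist','f.png')
```

```text
-19.302248968065733 [ 0.56392737 -0.06668496]
[-0.02976045 -0.05778355]
```

View pics/f.png

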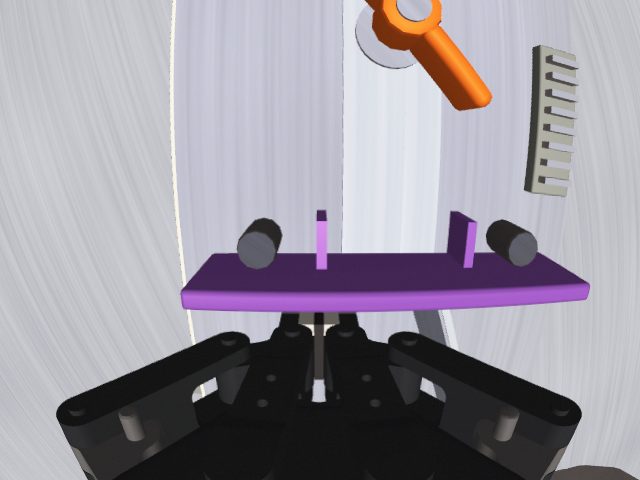

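Emit:
{"method": "move_arm", "body": {"deltas": "-0.4 0 0 0; 0 0 -0.5 0; 0 0 -0.9 0; 0.4 0.3 -0.5 0; 0.6 0.5 0 0"}}

```text
t: 6.6
tcp_pos: [0.5593, -0.0942, 0.1468]
tool_rot: [[0.327, 0.945, 0.007], [0.945, -0.327, -0.002], [0.0, 0.008, -1.0]]
wrist_force: [1.9, -0.9, 0.3]
width: 0.0002
```

```bash
cat >> h.py <<'E'
def ray(u,v,z,cam='wrist'):
    M=np.array(camera_model(cam)['cam_to_world']);K=np.array(camera_model(cam)['intrinsics'])
    d=np.array([u-K[0,2],v-K[1,2]]);r=np.hypot(*d);th=r/K[0,0]
    c=np.r_[np.sin(th)*d/r,np.cos(th)];w=M[:3,:3]@c
    return (M[:3,3]+w*(z-M[2,3])/w[2])
E
python3 - <<'E'
from h import *
from fit import R,t
to([.583,-.013,.14])
snap('wrist','g.png')
for x in ['screw_mid','wing_tip','guard_tip','stop_mid','guide_mid']: pp('wrist',x)
E
```

```text
-19.302248968065733 [ 0.56392737 -0.06668496]
t 6.6 tcp [ 0.5593 -0.0942  0.1468] ang x 70.91 units [ 2.113 -0.105  0.169] F [ 1.9 -0.9  0.3]
wrist screw_mid 0.91 [ 0.5861 -0.0111  0.0582]
wrist wing_tip 0.63 [ 0.5967 -0.0501  0.0542]
wrist guard_tip 0.67 [0.5854 0.0063 0.0858]
wrist stop_mid 0.8 [ 0.5533 -0.0957  0.0268]
wrist stop_mid 0.5 [ 0.6448 -0.0659  0.0282]
wrist guide_mid 0.62 [ 0.5483 -0.1049  0.0483]
```

View pics/g.png

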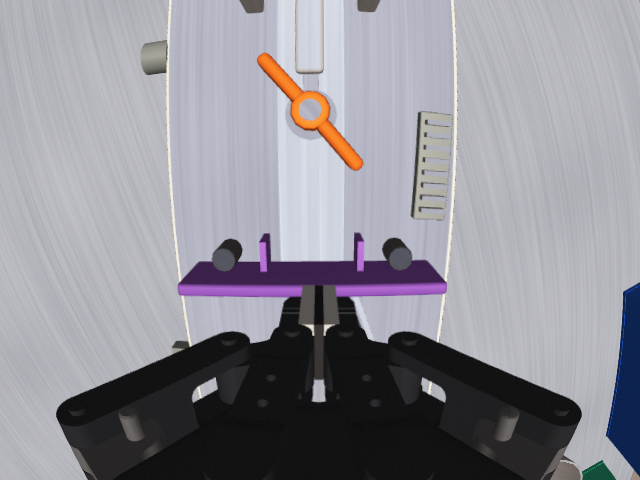

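Run:
```python
from h import *
a=ray(310,110,.072);b=ray(262,57,.072);c=ray(359,167,.072);g=ray(309,72,.087)
print(a,b,c,(b+c)/2,g, np.degrees(np.arctan2(*(c-b)[1::-1])), np.linalg.norm(c-b))
S=np.array([.5840,-.0120]); th=np.radians(-19); 
Rm=np.array([[np.cos(th),-np.sin(th)],[np.sin(th),np.cos(th)]])
to([*(S+Rm@[33,-2]*np.array(.001)),.14])
```

```text
[ 0.57863548 -0.01226592  0.072     ] [0.56445323 0.02360078 0.072     ] [ 0.59320097 -0.04882076  0.072     ] [ 0.5788271  -0.01260999  0.072     ] [0.58420612 0.00434306 0.087     ] -68.34939123689755 0.07791862229119242
t 6.9 tcp [ 0.556  -0.0932  0.1418] ang x 71.02 units [2.097 0.828 0.043] F [ 0.7  0.1 -0.4]
```

Emit:
{"method": "move_arm", "body": {"deltas": "0.5 0.2 0 0; 0.5 0.2 0 0; 0.5 0.2 0 0; 0.4 0.2 0 0; 0.2 0.05 0 0"}}

```text
t: 7.4
tcp_pos: [0.6162, -0.0244, 0.1419]
tool_rot: [[0.325, 0.946, -0.001], [0.946, -0.325, 0.0], [0.0, -0.001, -1.0]]
wrist_force: [-0.5, -0.4, 0.1]
width: 0.0
```

Emit:
{"method": "move_arm", "body": {"deltas": "0 0 0.3 0; 0 0 0.5 0; 0 0 0.5 0; 0 0 0.2 0; 0 0 0.2 0"}}

```text
t: 7.9
tcp_pos: [0.6152, -0.0254, 0.0731]
tool_rot: [[0.326, 0.945, -0.002], [0.945, -0.326, 0.0], [-0.0, -0.002, -1.0]]
wrist_force: [0.4, 0.4, -0.2]
width: 0.0001
```

```bash
cat >> h.py <<'E'
S=np.array([.5830,-.0125]); th=np.radians(-19)
Rm=np.array([[np.cos(th),-np.sin(th)],[np.sin(th),np.cos(th)]])
def rel():
    q=Rm.T@(get_state()['tcp_pos'][:2]-S)*1e3; print('rel',np.round(q,1),'r',round(np.hypot(*q),1),'ang',round(np.degrees(np.arctan2(q[1],q[0])),1)); return q
def path(angs,rho=33):
    # rows (tool x=slicer y, tool y=slicer x) from current
    q=rel()
    for a in angs:
        p=rho*np.array([np.cos(np.radians(a)),np.sin(np.radians(a))]); d=(p-q)/40; print(a,'%.2f %.2f'%(d[1],d[0]),end='; '); q=p
    print()
E
python3 - <<'E'
from h import *
to([.583,-.013,.074]); path(range(-15,-200,-15))
snap('side','h.png')
i=cv2.imread('pics/h.png')[150:330,220:440]; cv2.imwrite('pics/hz.png',cv2.resize(i,None,fx=3.3,fy=3.3,interpolation=cv2.INTER_CUBIC))
E
```

```text
t 7.9 tcp [ 0.6152 -0.0254  0.0731] ang x 70.99 units [ 0.03  -0.861 -0.021] F [ 0.4  0.4 -0.2]
rel [34.6 -1.7] r 34.6 ang -2.8
-15 -0.17 -0.07; -30 -0.20 -0.08; -45 -0.17 -0.13; -60 -0.13 -0.17; -75 -0.08 -0.20; -90 -0.03 -0.21; -105 0.03 -0.21; -120 0.08 -0.20; -135 0.13 -0.17; -150 0.17 -0.13; -165 0.20 -0.08; -180 0.21 -0.03; -195 0.21 0.03;
```

View pics/hz.png

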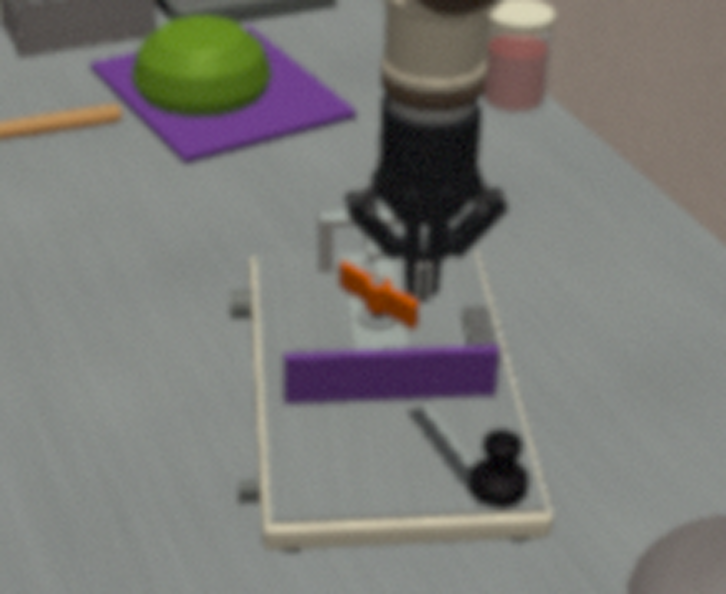

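Emit:
{"method": "move_arm", "body": {"deltas": "-0.17 -0.07 0 0; -0.2 -0.08 0 0; -0.17 -0.13 0 0; -0.13 -0.17 0 0; -0.08 -0.2 0 0"}}

```text
t: 8.45
tcp_pos: [0.5817, -0.0454, 0.075]
tool_rot: [[0.326, 0.946, 0.002], [0.946, -0.326, -0.001], [0.0, 0.002, -1.0]]
wrist_force: [2.3, 0.4, -0.8]
width: 0.0003
```

Run:
```python
from h import *
to([.583,-.013,.074]); path(range(-90,-166,-15))
snap('wrist','i.png')
```

```text
t 8.45 tcp [ 0.5817 -0.0454  0.075 ] ang x 71.0 units [ 0.777 -0.234  0.024] F [ 2.3  0.4 -0.8]
rel [  9.5 -31.6] r 33.0 ang -73.2
-90 -0.04 -0.24; -105 0.03 -0.21; -120 0.08 -0.20; -135 0.13 -0.17; -150 0.17 -0.13; -165 0.20 -0.08;
```

View pics/i.png

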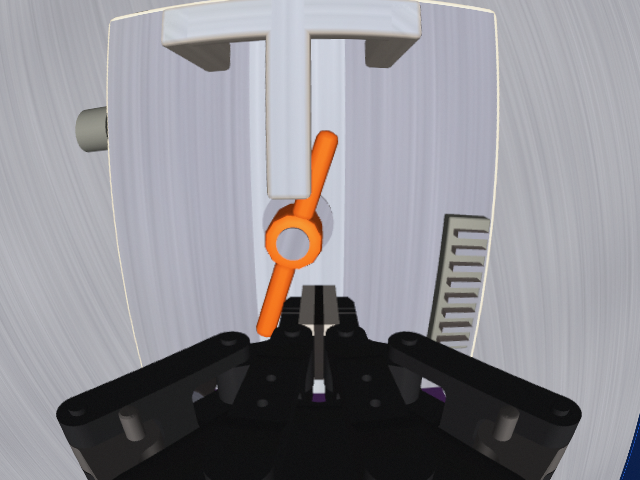

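Emit:
{"method": "move_arm", "body": {"deltas": "-0.04 -0.24 0 0; 0.03 -0.21 0 0; 0.08 -0.2 0 0; 0.13 -0.17 0 0; 0.17 -0.13 0 0"}}

```text
t: 9.0
tcp_pos: [0.5499, -0.0177, 0.0741]
tool_rot: [[0.325, 0.946, -0.001], [0.946, -0.325, -0.0], [-0.0, -0.001, -1.0]]
wrist_force: [0.6, -1.7, -0.2]
width: 0.0001
```

Run:
```python
from h import *
to([.583,-.013,.074]); path(range(-165,-211,-10))
snap('wrist','j.png')
```

```text
t 9.0 tcp [ 0.5499 -0.0177  0.0741] ang x 71.04 units [0.379 0.744 0.003] F [ 0.6 -1.7 -0.2]
rel [-29.6 -15.7] r 33.5 ang -152.1
-165 0.18 -0.06; -175 0.14 -0.02; -185 0.14 0.00; -195 0.14 0.02; -205 0.14 0.05;
```

View pics/j.png

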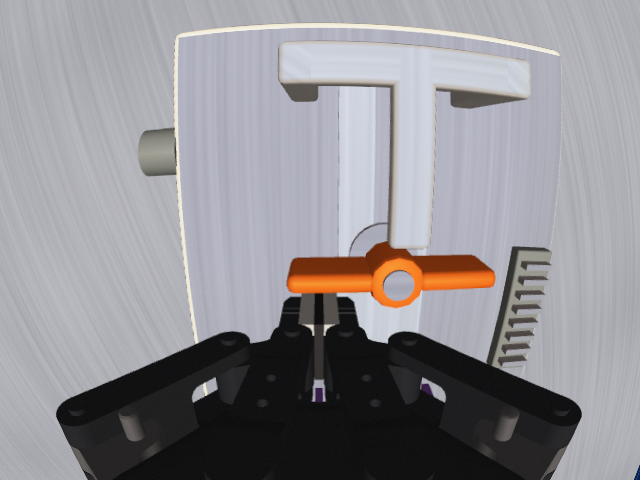

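Emit:
{"method": "move_arm", "body": {"deltas": "0.18 -0.06 0 0; 0.14 -0.02 0 0; 0.14 0 0 0; 0.14 0.02 0 0; 0.14 0.05 0 0"}}

```text
t: 9.55
tcp_pos: [0.5599, 0.0102, 0.0741]
tool_rot: [[0.325, 0.946, -0.001], [0.946, -0.325, 0.0], [-0.0, -0.001, -1.0]]
wrist_force: [-0.0, -0.7, -0.2]
width: 0.0001
```

Run:
```python
from h import *
to([.583,-.013,.074]); rel()
snap('wrist','k.png')
```

```text
t 9.55 tcp [0.5599 0.0102 0.0741] ang x 71.04 units [-0.361  0.735  0.002] F [-0.  -0.7 -0.2]
rel [-29.2  14. ] r 32.4 ang 154.5
```

View pics/k.png

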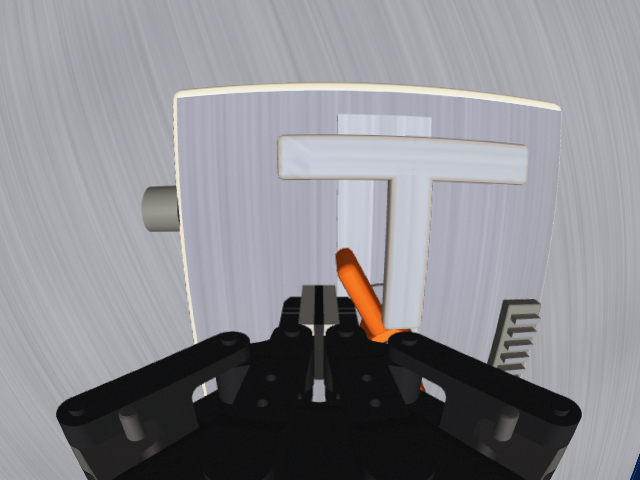

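Emit:
{"method": "move_arm", "body": {"deltas": "-0.1 -0.05 -0.2 0; 0 0 -0.6 0; 0 0 -0.8 0; -0.05 0.7 -0.1 0; -0.2 0.93 0 0"}}

```text
t: 10.1
tcp_pos: [0.6165, -0.0237, 0.1454]
tool_rot: [[0.324, 0.946, 0.004], [0.946, -0.324, -0.0], [0.001, 0.004, -1.0]]
wrist_force: [0.8, -1.1, 0.9]
width: -0.0
```

Run:
```python
from h import *
to([.583,-.013,.074]); path([0],34)
snap('wrist','l.png')
```

```text
t 10.1 tcp [ 0.6165 -0.0237  0.1454] ang x 71.11 units [-0.019 -0.886  1.781] F [ 0.8 -1.1  0.9]
rel [35.3  0.3] r 35.3 ang 0.5
0 -0.01 -0.03;
```

View pics/l.png

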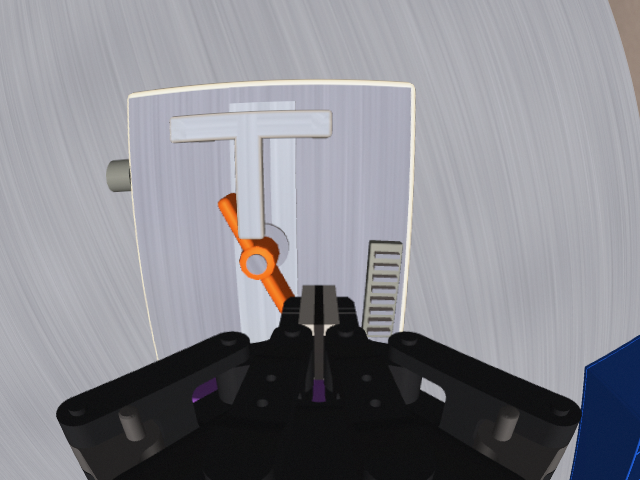

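Emit:
{"method": "move_arm", "body": {"deltas": "0 -0.03 0.3 0; 0 0 0.5 0; 0 0 0.5 0; 0 0 0.3 0; 0 0 0.18 0"}}

```text
t: 10.65
tcp_pos: [0.6124, -0.0231, 0.0694]
tool_rot: [[0.325, 0.946, -0.003], [0.946, -0.325, 0.001], [-0.0, -0.003, -1.0]]
wrist_force: [-0.2, -0.3, 0.5]
width: -0.0002
```

Emit:
{"method": "move_arm", "body": {"deltas": "-0.19 -0.05 0 0; -0.2 -0.08 0 0; -0.17 -0.13 0 0; -0.13 -0.17 0 0; -0.08 -0.2 0 0"}}

```text
t: 11.15
tcp_pos: [0.5802, -0.0453, 0.072]
tool_rot: [[0.326, 0.945, 0.002], [0.945, -0.326, -0.001], [0.0, 0.002, -1.0]]
wrist_force: [2.0, -0.0, -0.6]
width: -0.0001
```

Run:
```python
from h import *
to([.583,-.013,.074]); path(range(-90,-151,-15))
```

```text
t 11.15 tcp [ 0.5802 -0.0453  0.072 ] ang x 71.0 units [ 0.787 -0.197 -0.051] F [ 2.  -0.  -0.6]
rel [  8.  -31.9] r 32.9 ang -75.9
-90 -0.03 -0.20; -105 0.03 -0.21; -120 0.08 -0.20; -135 0.13 -0.17; -150 0.17 -0.13;
```

Emit:
{"method": "move_arm", "body": {"deltas": "-0.03 -0.22 0 0; 0.03 -0.21 0 0; 0.08 -0.2 0 0; 0.13 -0.17 0 0; 0.17 -0.13 0 0"}}

```text
t: 11.65
tcp_pos: [0.5492, -0.0174, 0.0709]
tool_rot: [[0.325, 0.946, -0.001], [0.946, -0.325, -0.0], [-0.0, -0.001, -1.0]]
wrist_force: [1.3, -2.2, -0.2]
width: -0.0
```

Run:
```python
from h import *
to([.583,-.013,.074]); path(range(-165,-206,-10))
```

```text
t 11.65 tcp [ 0.5492 -0.0174  0.0709] ang x 71.04 units [ 0.379  0.764 -0.077] F [ 1.3 -2.2 -0.2]
rel [-30.4 -15.7] r 34.2 ang -152.7
-165 0.18 -0.04; -175 0.14 -0.02; -185 0.14 0.00; -195 0.14 0.02; -205 0.14 0.05;
```

Emit:
{"method": "move_arm", "body": {"deltas": "0.18 -0.04 0 0; 0.14 -0.02 0 0; 0.14 0.02 0 0; 0.12 0.03 0 0; 0.1 0.05 0 0"}}

```text
t: 12.15
tcp_pos: [0.5603, 0.0075, 0.0709]
tool_rot: [[0.325, 0.946, -0.001], [0.946, -0.325, 0.0], [-0.0, -0.001, -1.0]]
wrist_force: [-2.2, -0.8, 0.2]
width: -0.0002
```

Run:
```python
from h import *
to([.583,-.013,.074]); rel()
```

```text
t 12.15 tcp [0.5603 0.0075 0.0709] ang x 71.04 units [-0.301  0.704 -0.079] F [-2.2 -0.8  0.2]
rel [-28.   11.5] r 30.3 ang 157.6
```

Emit:
{"method": "move_arm", "body": {"deltas": "-0.1 -0.05 -0.2 0; 0 0 -0.6 0; 0 0 -0.8 0; -0.05 0.7 -0.2 0; -0.15 0.93 0 0"}}

```text
t: 12.65
tcp_pos: [0.6178, -0.0246, 0.1466]
tool_rot: [[0.324, 0.946, 0.005], [0.946, -0.324, -0.0], [0.001, 0.005, -1.0]]
wrist_force: [1.3, 0.1, 0.2]
width: 0.0002
```

Run:
```python
from h import *
to([.583,-.013,.074]); path([0],34)
snap('wrist','m.png')
```

```text
t 12.65 tcp [ 0.6178 -0.0246  0.1466] ang x 71.1 units [-0.008 -0.925  1.811] F [1.3 0.1 0.2]
rel [36.8 -0.2] r 36.8 ang -0.3
0 0.00 -0.07;
```

View pics/m.png

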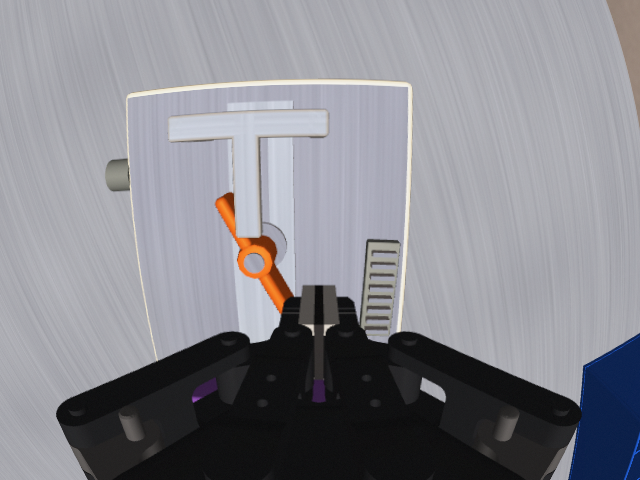

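Emit:
{"method": "move_arm", "body": {"deltas": "0 -0.07 0.3 0; 0 0 0.5 0; 0 0 0.5 0; 0 0 0.3 0; 0 0 0.2 0"}}

```text
t: 13.2
tcp_pos: [0.6119, -0.0233, 0.0694]
tool_rot: [[0.325, 0.946, -0.003], [0.946, -0.325, 0.001], [-0.0, -0.003, -1.0]]
wrist_force: [1.0, 0.2, 0.7]
width: 0.0001
```

Emit:
{"method": "move_arm", "body": {"deltas": "-0.14 -0.02 0 0; -0.14 -0.03 0 0; -0.12 -0.05 0 0; 0 0 0 0; 0 0 0 0"}}

```text
t: 13.7
tcp_pos: [0.6048, -0.0381, 0.0718]
tool_rot: [[0.325, 0.946, 0.001], [0.946, -0.325, -0.0], [0.0, 0.001, -1.0]]
wrist_force: [0.1, -0.3, 0.1]
width: 0.0001
```

Run:
```python
from h import *
to([.583,-.013,.074]); path(range(-35,-140,-10))
snap('wrist','n.png')
```

```text
t 13.7 tcp [ 0.6048 -0.0381  0.0718] ang x 71.01 units [ 0.416 -0.72  -0.055] F [ 0.1 -0.3  0.1]
rel [ 29.  -17.1] r 33.7 ang -30.6
-35 -0.05 -0.05; -45 -0.11 -0.09; -55 -0.09 -0.11; -65 -0.07 -0.12; -75 -0.05 -0.14; -85 -0.02 -0.14; -95 0.00 -0.14; -105 0.02 -0.14; -115 0.05 -0.14; -125 0.07 -0.12; -135 0.09 -0.11;
```

Emit:
{"method": "move_arm", "body": {"deltas": "-0.05 -0.05 0 0; -0.11 -0.09 0 0; -0.09 -0.11 0 0; 0 0 0 0; 0 0 0 0"}}

```text
t: 14.25
tcp_pos: [0.5914, -0.0441, 0.071]
tool_rot: [[0.325, 0.946, -0.001], [0.946, -0.325, -0.0], [-0.0, -0.001, -1.0]]
wrist_force: [-0.4, 0.7, -0.4]
width: 0.0003
```

Emit:
{"method": "move_arm", "body": {"deltas": "-0.07 -0.12 0 0; -0.05 -0.14 0 0; 0 0 0 0; 0 0 0 0; 0 0 0 0"}}

```text
t: 14.75
tcp_pos: [0.589, -0.0465, 0.0736]
tool_rot: [[0.327, 0.945, 0.023], [0.945, -0.327, -0.003], [0.004, 0.023, -1.0]]
wrist_force: [28.5, -0.3, -14.8]
width: 0.0001
```

Run:
```python
from h import *
to([.583,-.013,.074]); path(range(-85,-140,-10))
```

```text
t 14.75 tcp [ 0.589  -0.0465  0.0736] ang x 70.94 units [ 0.743 -0.416 -0.015] F [ 28.5  -0.3 -14.8]
rel [ 16.8 -30.2] r 34.6 ang -60.9
-85 -0.07 -0.35; -95 0.00 -0.14; -105 0.02 -0.14; -115 0.05 -0.14; -125 0.07 -0.12; -135 0.09 -0.11;
```

Run:
```python
from h import *
snap('wrist','o.png'); snap('side','o2.png')
i=cv2.imread('pics/o2.png')[150:330,220:440]; cv2.imwrite('pics/oz.png',cv2.resize(i,None,fx=3.3,fy=3.3,interpolation=cv2.INTER_CUBIC))
```

```text
(no output)
```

View pics/o.png

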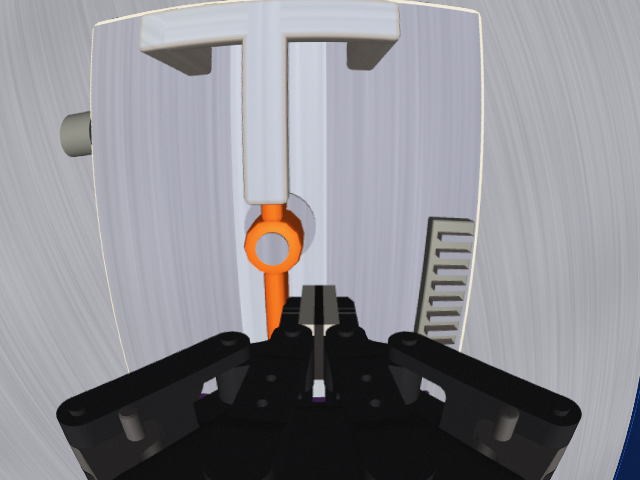

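View pics/oz.png

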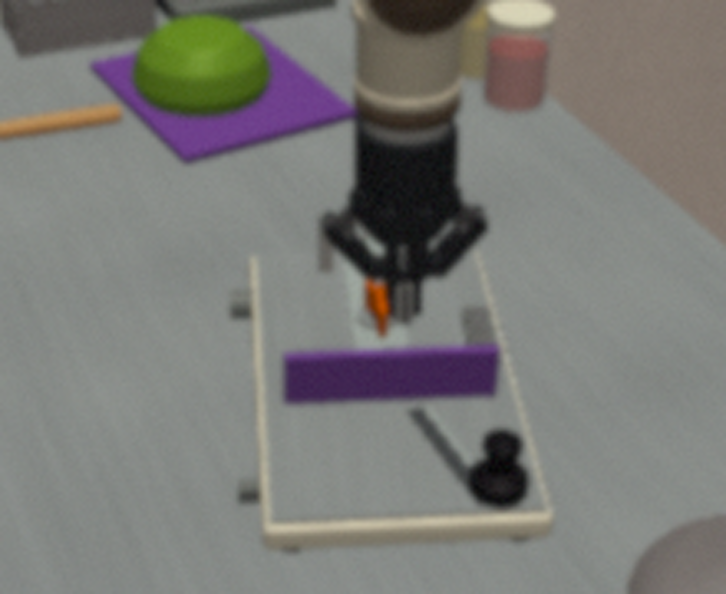

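Emit:
{"method": "move_arm", "body": {"deltas": "0.1 0.3 0 0; 0.05 0.2 0 0; 0 0 -0.5 0; 0 0 -0.9 0; 0 0 -0.8 0"}}

```text
t: 15.35
tcp_pos: [0.6004, -0.0458, 0.1594]
tool_rot: [[0.325, 0.946, -0.003], [0.946, -0.325, 0.001], [-0.0, -0.003, -1.0]]
wrist_force: [-0.4, 0.3, 0.7]
width: 0.0
```

Emit:
{"method": "move_arm", "body": {"deltas": "-0.7 0 -0.2 0; -0.7 0 -0.2 0; -0.6 -0.2 0 0; 0 0 0 0; 0 0 0 0"}}

```text
t: 15.85
tcp_pos: [0.5672, -0.1189, 0.1747]
tool_rot: [[0.326, 0.945, -0.001], [0.945, -0.326, 0.001], [0.0, -0.001, -1.0]]
wrist_force: [0.4, -0.1, 0.1]
width: -0.0003
```

Run:
```python
from h import *
to([.583,-.013,.074])
snap('wrist','p.png')
for x in ['pusher','insert','screw_mid','wing_tip','guide_mid']: pp('wrist',x)
```

```text
t 15.85 tcp [ 0.5672 -0.1189  0.1747] ang x 70.98 units [ 2.631 -0.487  2.518] F [ 0.4 -0.1  0.1]
wrist insert 0.86 [ 0.649  -0.065   0.0309]
wrist screw_mid 0.91 [ 0.5808 -0.0126  0.0574]
wrist screw_mid 0.69 [ 0.5507 -0.1048  0.0535]
wrist wing_tip 0.65 [ 0.5737 -0.0507  0.0539]
wrist guide_mid 0.86 [ 0.5527 -0.1077  0.0572]
wrist guide_mid 0.35 [ 0.5589 -0.1005  0.0315]
```

View pics/p.png

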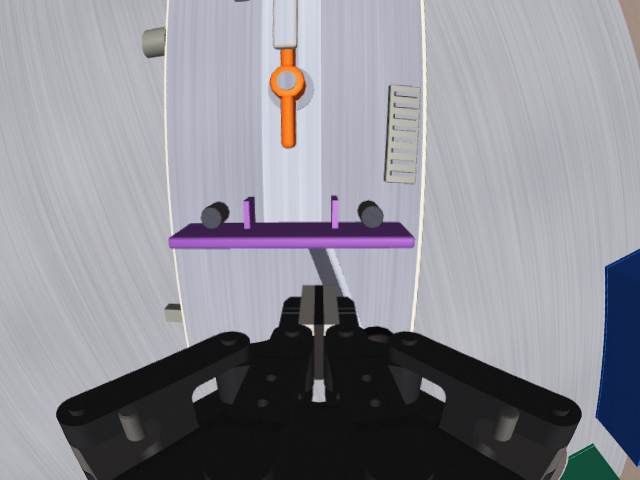

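```bash
python3 -c "
from cell import *
print(sign_off())"
```

```text
the job is handed in; nothing more can be done
None
```

The job is done and handed in at about 16 s of the 58 s allowed.

- **Guide:** I pushed it with closed fingertips until the force rose to about 30 N. The wrist picture then showed the wall against both pegs, and the last picture showed it still there.
- **Wing screw:** I turned it clockwise in three pushing strokes, started only after the guide was home. It stopped hard at about 28 N sideways on the fingertip (32 N in all). By then it had turned about 401° in the pictures, ending with the wings along the slicer's y. That fits the 450° end stop with a start near 49°, which is inside the stated range.
- **Other things:** In the last picture the insert looked undisturbed, and the arm was clear with about 0 N on the wrist. The gripper partly hid the pusher in that picture, so that detection found nothing. The side view just before showed the pusher standing where it began.
- **Disagreements:** My position estimates for the slicer and the screw differed from each other by 3 to 8 mm. I relied on contact force and on the pictures instead.

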